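Hold a bearing cover down on a sprung fixture

TASK

Pick up the blue bearing cover and seat it on the grey fixture so that the two steel dowels pass through its two holes. Then press it down against the sprung bed until the black pointer stands in the green band of the gauge (about 8 to 14 N on the bed), never letting it reach the red. Finish while still holding it pressed there steadily, as a third hand for the person who will fasten it, and leave the other things on the bench alone.

Things in the scene. Friction and masses are not known exactly. Their poses are not given: they have to be found in the camera images.
- cover: Loose blue bearing cover, about 0.3 kg. Origin: centre of its underside, z up. Flange 64 mm (x) by 100 mm (y), 12 mm thick, with two through holes of 12 mm diameter at y = -36 and +36 mm (x = 0). On its middle a boss with flat sides, 36 mm (x) by 44 mm (y), whose top is 47 mm above the underside: grip it across x. A half turn makes no difference. It starts flat on the bench.
- fixture: Grey press fixture, fixed to the bench. Origin: centre of its underside, z up. Base 150 mm (x) by 130 mm (y), 30 mm high. Two upright steel dowels of 9 mm diameter stand at x = 0, y = -36 and +36 mm; their tapered tips (8 mm long) end 84 mm above the bench. The gauge strip stands at its -x edge (x = -60 mm, y = 5 to 35 mm, top 60 mm above the bench).
- bed_top (a point): Centre of the top face of the aluminium sprung bed (60 mm in x by 54 mm in y) between the dowels, where the cover's underside comes to lie; 58 mm above the bench when not pressed. It moves down with the bed.
- bed (a joint): Travel of the sprung bed downward, 0 (unpressed) to 0.020 m (bottomed). The spring gives 4 N at 0 and 0.8 N more per mm (the cover's weight alone does not move it). The black pointer rides on the bed (on an orange arm) in front of the gauge: in the green band from 0.0055 to 0.013 (8 to 14 N), in the red beyond 0.016.
- cup_brush: Bystander: cup-shaped wire brush, 81 mm wide, 56 mm high. Origin at the centre of its underside. Leave it alone.
- wood_block_2: Bystander: sawn wooden block, 45 x 70 x 45 mm. Origin at the centre of its underside. Leave it alone.
- tape_measure: Bystander: yellow tape measure, 38 x 78 x 67 mm. Origin at the centre of its underside. Leave it alone.
- screw_jar: Bystander: small clear jar of screws with a red lid, 66 mm wide, 76 mm high. Origin at the centre of its underside. Leave it alone.
- screwdriver_yellow: Bystander: screwdriver with a yellow handle, 218 mm long. Origin at the centre of its underside. Leave it alone.

How it is judged:
By the outcome, as a careful person would: the job done as asked, in the order asked, and still so for the second after the job is handed in, while the arm keeps its last pose, push and grip.
It also fails if it takes over 42 s, if anything falls off the work surface, if the arm or the gripper's body presses on something with over 40 N, if the wrist force passes 120 N, or if a joint passes its speed limit or range.

ROBOT

A 7-joint arm with a two-finger parallel gripper is mounted at the origin on a cart in front of the work surface, level with it; the furniture and walls round the work are solid. World frame = base frame: x ahead of the robot, y to its left, z up, the work surface at z = 0. Lengths are in m, angles in rad, forces in N, time in s.
With the tool pointing down it reaches from about 0.4 to 0.85 m from the base axis. Payload 4.5 kg.
Tool frame: the origin (TCP) lies at the very end of the fingers, on their centre line; the grasp point (between the pads) lies 19 mm behind it (r.grip_depth is the z of the grasp point in the tool frame, in m); z points along the fingers, y is the line along which they close (so a half turn about z gives the same grasp; the last joint's range is limited). The gripper opens to 88 mm and grips with 3 to 60 N. Pads are 18 mm wide; open, the fingers measure 123 mm over their backs; the gripper's body (75 mm by 187 mm) begins 45 mm behind the grasp point.
Start: joints at [-1.124, 0.689, -0.195, 1.565, 0.157, 0.902, -0.215], TCP at [0.251, 0.573, 0.239] pointing down, gripper open.
Joint ranges: [-3.01, 3.01], [-0.46, 2.08], [-1.47, 1.51], [0.13, 2.56], [-1, 4.14], [0.04, 2.09], [-2.66, 2.66]. Speed limits (rad/s): [2.57, 2.57, 3.14, 3.14, 3.14, 3.14, 3.14].

INTERFACE

Orientations are given as a unit quaternion [x, y, z, w].
In Python, from plant import r, optics, order, get_state gives the robot as it stands (r), with the cameras (optics), the readings as plain functions and the job (order).
- The arm moves only by the tool run_rows, called after ">>>" by a JSON object that holds its "fn" and its "kwargs", one argument or row to a line. Schema: {"type":"object","properties":{"ticks":{"type":"array","items":{"type":"array","prefixItems":[{"type":"number"},{"type":"array","items":{"type":"number"},"minItems":3,"maxItems":3},{"type":"array","items":{"type":"number"},"minItems":3,"maxItems":3}],"minItems":3,"maxItems":3},"minItems":1,"maxItems":10},"grip_n":{"type":"number"},"only":{"type":"string"},"quiet":{"type":"boolean"},"lines":{"type":"string"}},"required":["ticks"],"additionalProperties":false}. ticks is a list of rows, 1 to 10 of them, each written [opening, [dx, dy, dz], [rx, ry, rz]]: the opening from 0.0 (shut) to 1.0 (fully open), then dx, dy, dz in m, then a rotation vector rx, ry, rz in rad; each row is the pose to reach, as a shift and turn from the pose commanded when the call began, along the tool's axes at that moment; what a row does not reach only later rows make up. A row lasts 1/10 s, in which the tool goes at most 0.05 m and 0.15 rad, less where a joint would pass 70% of its speed; a pose out of reach is approached as far as the arm can. The fingers move at their own pace and stop on an object; grip_n is the grip in N (left out, the last holds). Time passes only in rows, so rows that do not move let the fingers close. The tool returns the time, the measured TCP pose, the force, the opening and the grip force at its end. only (a regular expression) keeps the lines of the reply that match it, lines (a string "A,B") keeps lines A to B, and quiet returns only ok. Input that does not fit is refused with a message, and nothing moves.
- get_state(): the state, without advancing time (a new reading comes with each control period).
- optics.snapshot(name): name is "side" or "top"; returns the picture (384x512x3 uint8, red, green, blue); there is no depth.
- optics.camera_params(name): a dict with "fx", "fy", "cx", "cy" (pixels), "rvec" (rotation vector, rad) and "tvec" (3), from world to camera coordinates, as OpenCV has them. Camera axes: x right, y down, z forward; pixel columns grow to the right and rows downward; lengths in m; the calibration is good to about 2 mm. A picture is of the moment at which its call begins. camera_params takes no time and is no camera call.
- order.finish_job(): hands the job in; it is judged then, once.
The state is a dict: "clock": time; "q": joint angles; "qd": joint speeds; "joint_torque": joint torques, N m; "tool_pos": TCP position; "eef_rot": TCP orientation; "contact_force": force on the tool from outside, world axes, zero at the start; "moment": the same for the moment, N m; "opening": opening from 0.0 (shut) to 1.0 (fully open); "finger_force": force on a finger pad.
Only numpy, scipy, OpenCV 4.12 (cv2) and the standard library are available. Lean on these libraries where they do the work, as an engineer would, in place of code of your own. Each camera call takes 0.05 s, during which the arm holds its last target. There are 200 camera calls.

## Working session

There is one attempt and no reset: what is moved stays moved. The work goes in short steps, Python scripts to look and compute and a tool call to move; the robot and the scene stay as the last step left them, time stands still between calls to the robot, and variables do not carry over. Pictures are saved under pics/ and viewed, at most 10 in all, crops included, and the job is handed in when it is done.

```bash
ls; mkdir -p pics; python3 - <<'E'
from plant import r, optics, order, get_state
import cv2
for n in("side","top"):
    cv2.imwrite(f"pics/{n}0.png",optics.snapshot(n)[:,:,::-1]); print(optics.camera_params(n))
s=get_state(); print(s['clock'],s['tool_pos'],s['eef_rot'],s['opening'],s['contact_force'],r.grip_depth)
E
```

```text
pics
plant.py
{'fx': 444.0005278979443, 'fy': 444.0005278979443, 'cx': 248.6604464746634, 'cy': 193.50892566424292, 'rvec': array([ 2.00719207,  0.06317174, -0.06106576]), 'tvec': array([-0.52197835,  0.07047434,  1.57113728])}
{'fx': 348.2706576437753, 'fy': 348.2706576437753, 'cx': 258.9585385184273, 'cy': 192.035986706271, 'rvec': array([ 2.20112179, -2.17406109,  0.08231493]), 'tvec': array([0.03751807, 0.5332643 , 1.18485482])}
0.1 [0.25054386 0.57196322 0.23800198] [ 2.04911642e-01  9.78780126e-01 -8.17734974e-04 -1.24570707e-04] 0.9973556345109358 [ 0.78615827 -0.25233506 -0.59289739] -0.0187
```

View pics/top0.png

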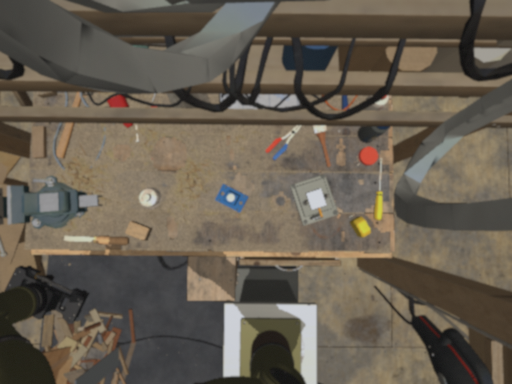

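View pics/side0.png

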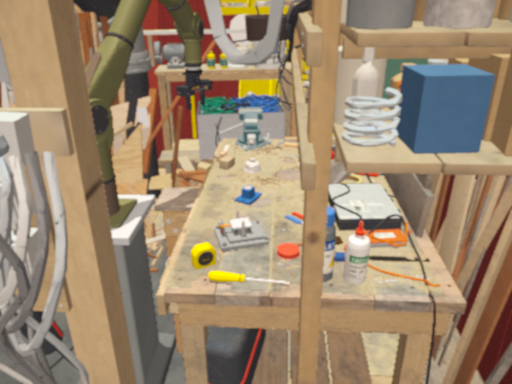

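Top view: the blue cover is near (232,198), the fixture near (316,200). Side view: the cover is near (248,194), the fixture near (242,232). I'll zoom in on both.

```bash
cat > h.py <<'E'
import numpy as np, cv2
from scipy.spatial.transform import Rotation as R
from plant import r, optics, order, get_state
P={n:optics.camera_params(n) for n in("side","top")}
def ray(n,u,v):
    p=P[n]; M=cv2.Rodrigues(p["rvec"])[0]; o=-M.T@p["tvec"]
    return o, M.T@np.array([(u-p["cx"])/p["fx"],(v-p["cy"])/p["fy"],1.])
def plane(n,u,v,z):
    o,d=ray(n,u,v); return o+d*(z-o[2])/d[2]
def proj(n,X):
    p=P[n]; M=cv2.Rodrigues(p["rvec"])[0]; c=M@np.asarray(X,float)+p["tvec"]
    return np.array([p["fx"]*c[0]/c[2]+p["cx"],p["fy"]*c[1]/c[2]+p["cy"]])
E
python3 - <<'E'
from h import *
t=cv2.imread("pics/top0.png"); s=cv2.imread("pics/side0.png")
a=cv2.resize(t[170:230,210:350],None,fx=5,fy=5,interpolation=cv2.INTER_CUBIC)
b=cv2.resize(s[180:255,205:275],None,fx=4,fy=4,interpolation=cv2.INTER_CUBIC)
o=np.zeros((600,700,3),np.uint8); o[:300,:700]=a; o[300:600,:280]=b
cv2.imwrite("pics/z0.png",o)
for n,im in(("top",t),("side",s)):
    h=cv2.cvtColor(im,cv2.COLOR_BGR2HSV); m=cv2.inRange(h,(98,120,60),(125,255,255))
    roi=np.zeros_like(m); 
    if n=="top": roi[180:218,212:252]=255
    else: roi[182:208,230:265]=255
    c=max(cv2.findContours(m&roi,0,1)[0],key=cv2.contourArea)
    R_=cv2.minAreaRect(c); print(n,R_)
    if n=="top":
        pts=np.array([plane(n,*p,0.012)[:2] for p in cv2.boxPoints(R_)]);print(pts,pts.mean(0)); d=np.diff(np.r_[pts,pts[:1]],axis=0);print(np.hypot(*d.T),np.degrees(np.arctan2(d[:,1],d[:,0])))
E
```

```text
top ((231.30003356933594, 197.90000915527344), (27.280029296875, 16.54690170288086), 26.56505012512207)
[[0.50643551 0.19483571]
 [0.55828783 0.17019249]
 [0.51684201 0.08470718]
 [0.46522796 0.10956319]] [0.51169833 0.13982464]
[0.05741038 0.0950026  0.05728728 0.09470726] [ -25.41976619 -115.86548544  154.28572545   64.20805664]
side ((246.75001525878906, 196.25), (15.55634880065918, 20.50609588623047), 45.0)
```

View pics/z0.png

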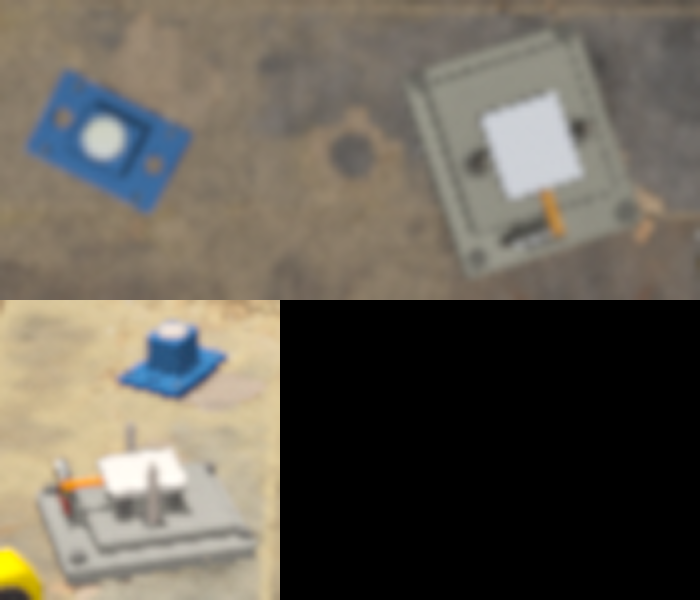

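The zoom shows the cover with its holes at crop (64,118) and (154,163). The white bed is centred near (532,145), with dowels at (477,162) and (580,130), and the orange arm points to the fixture's -x edge.

```bash
python3 - <<'E'
from h import *
t=cv2.imread("pics/top0.png"); s=cv2.imread("pics/side0.png")
K=8
def up(im,x0,y0,x1,y1): return cv2.resize(im[y0:y1,x0:x1],None,fx=K,fy=K,interpolation=cv2.INTER_CUBIC)
def px(p,x0,y0): return (np.asarray(p)+.5)/K-.5+np.array([x0,y0])
def rect(name,n,m,o,z):
    c=max(cv2.findContours(m,0,1)[0],key=cv2.contourArea); q=cv2.boxPoints(cv2.minAreaRect(c))
    w=np.array([plane(n,*px(p,*o),z)[:2] for p in q]); d=np.diff(np.r_[w,w[:1]],axis=0)
    M=cv2.moments(c); ce=plane(n,*px((M['m10']/M['m00'],M['m01']/M['m00']),*o),z)[:2]
    print(name,"mean",w.mean(0).round(4),"centroid",ce.round(4),"len",np.hypot(*d.T).round(4),"ang",np.degrees(np.arctan2(d[:,1],d[:,0])).round(1))
o=(212,180); h=cv2.cvtColor(up(t,*o,252,218),cv2.COLOR_BGR2HSV)
rect("cover","top",cv2.inRange(h,(98,110,60),(125,255,255)),o,.012)
rect("bosscircle","top",cv2.inRange(h,(0,0,150),(180,70,255)),o,.047)
o=(285,170); h=cv2.cvtColor(up(t,*o,345,230),cv2.COLOR_BGR2HSV)
rect("bed","top",cv2.inRange(h,(0,0,185),(180,60,255)),o,.058)
z0=lambda x,y:(np.array([x,y])+.5)/5-.5+np.array([210,170])
H=[plane("top",*z0(*p),.012)[:2] for p in((64,118),(154,163))]; d=H[0]-H[1]
print("holes",H,np.mean(H,0),np.hypot(*d),np.degrees(np.arctan2(d[1],d[0])))
C=[plane("top",*z0(*p),.03)[:2] for p in((410,82),(578,32),(640,215),(472,278))]; print("base",np.mean(C,0),C)
for a in range(4):
    d=C[a]-C[(a+1)%4];print(np.hypot(*d),np.degrees(np.arctan2(d[1],d[0])))
# side: dowel tips, crop (130,427),(152,464) rel b at scale 4 
for p in((130,127),(152,165)):
    uv=(np.array(p)+.5)/4-.5+np.array([205,180]); print("tip",plane("side",*uv,.084))
# side bed top quad
o=(205,180); h=cv2.cvtColor(up(s,*o,275,255),cv2.COLOR_BGR2HSV)
rect("bed side","side",cv2.inRange(h,(0,0,215),(180,50,255)),o,.058)
E
```

```text
cover mean [0.512  0.1399] centroid [0.5118 0.1398] len [0.0599 0.0963 0.0597 0.096 ] ang [ -26.  -116.5  153.7   63.6]
bosscircle mean [0.5124 0.1405] centroid [0.5122 0.1406] len [0.0301 0.0299 0.0301 0.0299] ang [ -75.2 -165.   104.8   15.1]
bed mean [ 0.5096 -0.1465] centroid [ 0.5098 -0.1463] len [0.0514 0.058  0.0513 0.0579] ang [ -70.9 -161.6  109.    18.6]
holes [array([0.52759183, 0.17098213]), array([0.4971028 , 0.10799568])] [0.51234731 0.13948891] 0.06997767258957338 64.17037646650765
base [ 0.50748387 -0.14649664] [array([ 0.55411666, -0.06752021]), array([ 0.59008541, -0.1828914 ]), array([ 0.46497236, -0.22509615]), array([ 0.42076107, -0.11047879])]
0.1208480995032541 107.3156766353152
0.13203982948330778 18.64094128189548
0.12284859561945904 -68.90690326873833
0.14010407799379934 -162.14440491745233
tip [ 0.49757171 -0.12498253  0.084     ]
tip [ 0.51999201 -0.18596676  0.084     ]
bed side mean [ 0.508  -0.1454] centroid [ 0.5073 -0.1451] len [0.0713 0.0654 0.0682 0.0642] ang [  18.1  -82.6 -162.4  100. ]
```

```bash
cat >> h.py <<'E'
def go(x,y,z,yaw):   # tool y axis at world angle yaw (deg), pointing down
    s=get_state(); A=R.from_quat(s["eef_rot"]); d=A.inv().apply(np.array([x,y,z])-s["tool_pos"])
    a=np.radians(yaw); Y=np.array([np.cos(a),np.sin(a),0]); Z=np.array([0,0,-1.]); B=R.from_matrix(np.c_[np.cross(Y,Z),Y,Z])
    print("move",d.round(4),(A.inv()*B).as_rotvec().round(4),"clock",s["clock"],"q",np.round(s["q"],2))
E
python3 -c "
from h import *
go(.512,.1398,.15,-26.2)"
```

```text
move [-0.4128 -0.2908  0.0885] [-1.2000e-03  1.4000e-03  1.6153e+00] clock 0.1 q [-1.12  0.69 -0.19  1.57  0.16  0.9  -0.22]
```

>>> {"fn": "run_rows", "kwargs": {
  "ticks": [
    [1,[-0.413,-0.291,0.088],[-0.001,0.001,1.615]],
    [1,[-0.413,-0.291,0.088],[-0.001,0.001,1.615]],
    [1,[-0.413,-0.291,0.088],[-0.001,0.001,1.615]],
    [1,[-0.413,-0.291,0.088],[-0.001,0.001,1.615]],
    [1,[-0.413,-0.291,0.088],[-0.001,0.001,1.615]],
    [1,[-0.413,-0.291,0.088],[-0.001,0.001,1.615]],
    [1,[-0.413,-0.291,0.088],[-0.001,0.001,1.615]],
    [1,[-0.413,-0.291,0.088],[-0.001,0.001,1.615]],
    [1,[-0.413,-0.291,0.088],[-0.001,0.001,1.615]],
    [1,[-0.413,-0.291,0.088],[-0.001,0.001,1.615]]
  ],
  "grip_n": 30
}}

```text
clock: 1.1
tool_pos: [0.5064, 0.1494, 0.1524]
eef_rot: [0.819, 0.574, 0.0, -0.0]
contact_force: [1.1, 1.2, -0.1]
opening: 0.996
finger_force: 0.0
```

```bash
python3 -c "
from h import *
go(.512,.1398,.08,-26.2)"
```

```text
move [-0.0072  0.0086  0.0724] [-0.0003 -0.0012  0.1095] clock 1.1 q [-0.45  0.7   0.13  1.95 -0.17  0.5  -0.55]
```

>>> {"fn": "run_rows", "kwargs": {
  "ticks": [
    [1,[0,0,0],[0,0,0.115]],
    [1,[0,0,0],[0,0,0.115]],
    [1,[0,0,0],[0,0,0.115]],
    [1,[0,0,0],[0,0,0.115]]
  ]
}}

```text
clock: 1.5
tool_pos: [0.505, 0.1529, 0.1529]
eef_rot: [0.848, 0.531, 0.001, -0.001]
contact_force: [0.1, 0.4, -0.4]
opening: 1.001
finger_force: 0.0
```

```bash
python3 -c "
from h import *
go(.512,.1398,.018,-26.2)"
```

```text
move [-0.009   0.0122  0.1349] [-0.0011 -0.0019  0.0053] clock 1.5 q [-0.47  0.7   0.15  1.95 -0.21  0.5  -0.62]
```

>>> {"fn": "run_rows", "kwargs": {
  "ticks": [
    [1,[-0.009,0.012,0.04],[-0.001,-0.002,0.005]],
    [1,[-0.009,0.012,0.07],[-0.001,-0.002,0.005]],
    [1,[-0.009,0.012,0.07],[-0.001,-0.002,0.005]],
    [1,[-0.009,0.012,0.07],[-0.001,-0.002,0.005]]
  ]
}}

```text
clock: 1.9
tool_pos: [0.5121, 0.139, 0.0832]
eef_rot: [0.85, 0.528, -0.0, 0.0]
contact_force: [-0.3, 0.2, 0.4]
opening: 0.997
finger_force: 0.0
```

```bash
python3 - <<'E'
from h import *
go(.512,.1398,.018,-26.2)
a=[]
for n in("top","side"):
    im=optics.snapshot(n)[:,:,::-1]; u,v=proj(n,[.512,.14,.03]).astype(int)
    a.append(cv2.resize(im[v-30:v+30,u-38:u+38],None,fx=5,fy=5,interpolation=cv2.INTER_CUBIC))
cv2.imwrite("pics/g1.png",np.hstack(a))
E
```

```text
move [ 0.0008 -0.0004  0.0652] [-0.0002  0.0007 -0.0022] clock 1.9 q [-0.42  0.82  0.11  1.98 -0.23  0.35 -0.59]
```

View pics/g1.png

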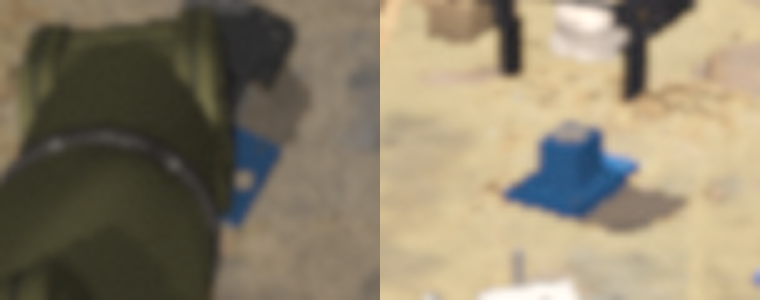

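In the side view the fingers, at crop x 510 and 633, straddle the boss centred at 571. I'll descend and grip.

>>> {"fn": "run_rows", "kwargs": {
  "ticks": [
    [1,[0.001,0,0.035],[0,0,-0.002]],
    [1,[0.001,0,0.055],[0,0,-0.002]],
    [1,[0.001,0,0.064],[0,0,-0.002]],
    [1,[0.001,0,0.064],[0,0,-0.002]],
    [0.2,[0.001,0,0.064],[0,0,-0.002]],
    [0.2,[0.001,0,0.064],[0,0,-0.002]],
    [0.2,[0.001,0,0.064],[0,0,-0.002]],
    [0.2,[0.001,0,0.064],[0,0,-0.002]],
    [0.2,[0.001,0,0.064],[0,0,-0.002]],
    [0.2,[0.001,0,0.064],[0,0,-0.002]]
  ],
  "grip_n": 50
}}

```text
clock: 3.0
tool_pos: [0.5131, 0.1387, 0.019]
eef_rot: [0.85, 0.527, 0.0, 0.001]
contact_force: [-0.1, -0.0, -0.5]
opening: 0.478
finger_force: 0.0
```

>>> {"fn": "run_rows", "kwargs": {
  "ticks": [
    [0,[0,0,0],[0,0,0]],
    [0,[0,0,0],[0,0,0]],
    [0,[0,0,0],[0,0,0]],
    [0,[0,0,0],[0,0,0]],
    [0,[0,0,0],[0,0,0]]
  ],
  "grip_n": 50
}}

```text
clock: 3.5
tool_pos: [0.512, 0.139, 0.0189]
eef_rot: [0.85, 0.527, -0.001, -0.0]
contact_force: [-3.7, 1.0, 4.5]
opening: 0.402
finger_force: 50.0
```

>>> {"fn": "run_rows", "kwargs": {
  "ticks": [
    [0,[0,0,-0.02],[0,0,0]],
    [0,[0,0,-0.06],[0,0,0]],
    [0,[0,0,-0.10],[0,0,0]],
    [0,[0,0,-0.131],[0,0,0]],
    [0,[0,0,-0.131],[0,0,0]],
    [0,[0,0,-0.131],[0,0,0]]
  ],
  "grip_n": 50
}}

```text
clock: 4.1
tool_pos: [0.5137, 0.1385, 0.1498]
eef_rot: [0.85, 0.527, 0.001, 0.001]
contact_force: [0.1, 0.5, -3.1]
opening: 0.405
finger_force: 50.0
```

```bash
python3 -c "
from h import *
go(.5095,-.1465,.15,18.7)"
```

```text
move [-2.572e-01  1.229e-01  1.000e-04] [ 0.0024  0.001  -0.7867] clock 4.1 q [-0.45  0.71  0.16  1.94 -0.21  0.5  -0.6 ]
```

>>> {"fn": "run_rows", "kwargs": {
  "ticks": [
    [0,[-0.257,0.123,0],[0,0,-0.786]],
    [0,[-0.257,0.123,0],[0,0,-0.786]],
    [0,[-0.257,0.123,0],[0,0,-0.786]],
    [0,[-0.257,0.123,0],[0,0,-0.786]],
    [0,[-0.257,0.123,0],[0,0,-0.786]],
    [0,[-0.257,0.123,0],[0,0,-0.786]],
    [0,[-0.257,0.123,0],[0,0,-0.786]],
    [0,[-0.257,0.123,0],[0,0,-0.786]],
    [0,[-0.257,0.123,0],[0,0,-0.786]],
    [0,[-0.257,0.123,0],[0,0,-0.786]]
  ],
  "grip_n": 50
}}

```text
clock: 5.1
tool_pos: [0.5091, -0.1439, 0.1495]
eef_rot: [0.582, 0.813, 0.0, -0.0]
contact_force: [0.7, 0.4, -2.6]
opening: 0.405
finger_force: 50.0
```

```bash
python3 - <<'E'
from h import *
go(.5095,-.1465,.12,18.7)
a=[]
for n in("top","side"):
    im=optics.snapshot(n)[:,:,::-1]; u,v=proj(n,[.51,-.146,.08]).astype(int)
    a.append(cv2.resize(im[v-50:v+50,u-36:u+36],None,fx=5.5,fy=5.5,interpolation=cv2.INTER_CUBIC)); print(n,u-36,v-50)
cv2.imwrite("pics/g2.png",np.hstack(a))
E
```

```text
move [-0.0025 -0.0005  0.0295] [-0.0003 -0.0005  0.0027] clock 5.1 q [ 0.27  0.7  -0.14  1.94  0.18  0.52  0.34]
top 280 148
side 204 165
```

View pics/g2.png

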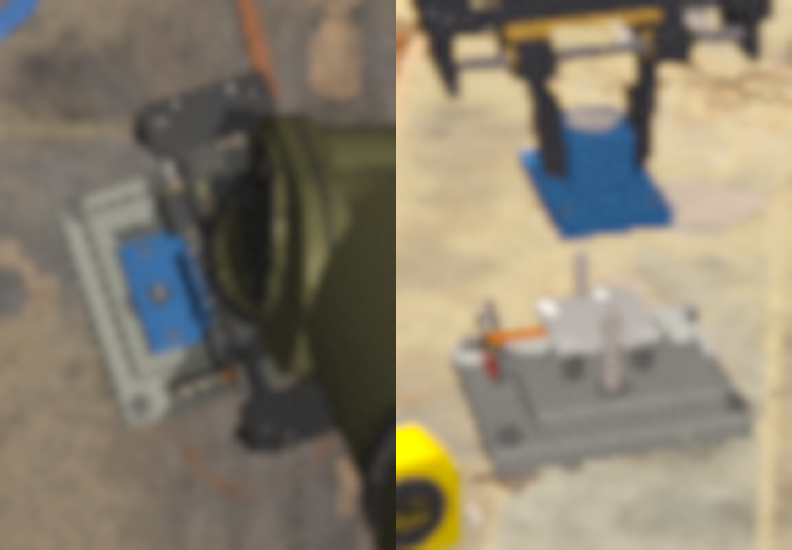

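Side view: the cover hangs level above the fixture, and the dowel tips are at crop (580,258) and (612,305). Top view: its +y hole is visible at crop (158,293). I'll check hole, yaw and dowels numerically.

```bash
python3 - <<'E'
from h import *
s=get_state(); zt=s["tool_pos"][2]-.0069; print(s["tool_pos"],zt)
a=np.radians(18.7); X=np.array([np.cos(a),np.sin(a)]);Y=np.array([-X[1],X[0]])
im=cv2.imread("pics/g2.png"); q=lambda x,y,u,v:((x+.5)/5.5-.5+u,(y+.5)/5.5-.5+v)
h=cv2.cvtColor(im,cv2.COLOR_BGR2HSV); m=cv2.inRange(h,(98,120,60),(125,255,255)); m[:,396:]=0; m[:180]=0
# left edge: leftmost blue per row
rows=[(np.flatnonzero(m[y])[0],y) for y in range(255,335)]
w=np.array([plane("top",*q(x,y,280,148),zt)[:2] for x,y in rows]); vx=cv2.fitLine(w.astype(np.float32),2,0,.01,.01).ravel()
print("left edge ang(~ -x dir)",np.degrees(np.arctan(vx[1]/vx[0])),"y' of edge (exp 50mm)",(w.mean(0)-s["tool_pos"][:2])@Y)
# hole: brighter non-blue blob within flange
sub=im[275:312,140:178].astype(float); d=255-m[275:312,140:178]; ys,xs=np.nonzero(d); print(len(xs))
hc=(140+xs.mean(),275+ys.mean()) if len(xs)>20 else (158,293); print(hc)
H=plane("top",*q(*hc,280,148),zt)[:2]; print("hole",H,"rel tcp",(H-s["tool_pos"][:2])@X,(H-s["tool_pos"][:2])@Y)
for c in((580,258),(612,305)):
    uv=q(c[0]-396,c[1],204,165); o,dd=ray("side",*uv)
    P=plane("side",*uv,.082)[:2]; e=P-np.array([.5095,-.1465]); print("tip",P,e@X,e@Y)
for c in((477,162),(580,130)):
    uv=(np.array(c)+.5)/5-.5+np.array([210,170]); P=plane("top",*uv,.06)[:2]; e=P-np.array([.5095,-.1465]); print("dowel top",P,e@X,e@Y)
for X0 in((.5095+Y[0]*.036,-.1465+Y[1]*.036),(.5095-Y[0]*.036,-.1465-Y[1]*.036)):
    for z in(.03,.084):
        u,v=proj("side",[*X0,z]);t=proj("top",[*X0,z]);print("expected crop side",(u-204)*5.5+396,(v-165)*5.5,"z0",(t-[210,170])*5)
E
```

```text
[ 0.50926576 -0.14448349  0.14993468] 0.14303467796093491
left edge ang(~ -x dir) 18.405388 y' of edge (exp 50mm) 0.05006582093897973
442
(np.float64(158.2443438914027), np.float64(292.8755656108597))
hole [ 0.49856262 -0.10859311] rel tcp 0.0013687996157589965 0.03742729886816113
tip [ 0.49698186 -0.12199026] -0.003999169959225237 0.02722935557699544
tip [ 0.51991801 -0.17706669] 6.79715525139807e-05 -0.03229322910857619
dowel top [ 0.49847695 -0.10955272] 0.0014046315702967058 0.03853098053425112
dowel top [ 0.52070434 -0.17829468] 0.00041907797754682415 -0.033708509441365525
expected crop side 583.309330442945 327.6259615113561 z0 [473.15439152 162.654264  ]
expected crop side 580.9623684881765 244.9828669320643 z0 [484.38996566 159.3037173 ]
expected crop side 613.1288566853791 388.1773027271075 z0 [572.78109079 130.19370687]
expected crop side 611.1809964691777 302.65486735199534 z0 [588.71089646 125.3131559 ]
```

>>> {"fn": "run_rows", "kwargs": {
  "ticks": [
    [0,[-0.0025,0,0.02],[0,0,0.003]],
    [0,[-0.0025,0,0.041],[0,0,0.003]],
    [0,[-0.0025,0,0.041],[0,0,0.003]],
    [0,[-0.0025,0,0.041],[0,0,0.003]],
    [0,[-0.0025,0,0.041],[0,0,0.003]]
  ],
  "grip_n": 50
}}

```text
clock: 5.7
tool_pos: [0.5107, -0.1483, 0.1101]
eef_rot: [0.584, 0.812, 0.0, 0.001]
contact_force: [0.4, 0.6, -3.2]
opening: 0.405
finger_force: 50.0
```

```bash
python3 - <<'E'
from h import *
go(.5087,-.1471,.107,18.6)
a=[]
for n in("top","side"):
    im=optics.snapshot(n)[:,:,::-1]; u,v=proj(n,[.51,-.146,.08]).astype(int)
    a.append(cv2.resize(im[v-30:v+30,u-30:u+30],None,fx=6.5,fy=6.5,interpolation=cv2.INTER_CUBIC)); print(n,u-30,v-30)
cv2.imwrite("pics/g3.png",np.hstack(a))
E
```

```text
move [ 0.0017 -0.0015  0.0031] [ 0.0015  0.0019 -0.001 ] clock 5.7 q [ 0.27  0.77 -0.12  1.96  0.2   0.42  0.32]
top 286 168
side 210 185
```

View pics/g3.png

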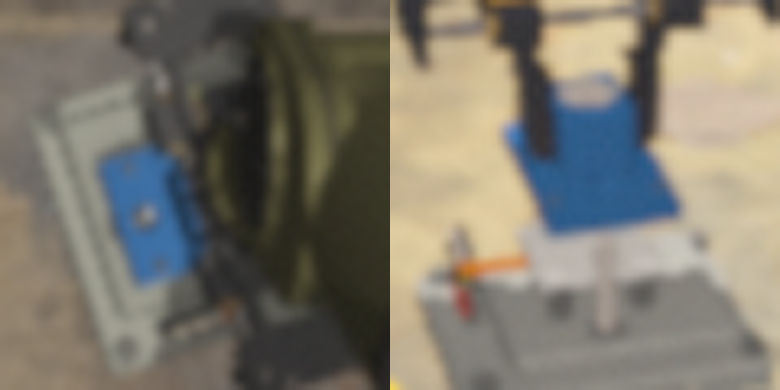

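Top view: the bright dowel tip shows through the +y hole at crop (146,216), so the fit looks near centred. In the side view the flange's front edge runs (548,233) to (682,215) over the dowel at x≈605. I'll compare these with the projection.

```bash
python3 - <<'E'
from h import *
p=get_state()["tool_pos"]; a=np.radians(18.6); X=np.array([np.cos(a),np.sin(a),0]);Y=np.array([-X[1],X[0],0])
zb=p[2]-.0189
for nm,dx,dy,dz in(("FL",-.032,-.05,0),("FR",.032,-.05,0),("BL",-.032,.05,.012)):
    c=np.array([p[0],p[1],zb+dz])+dx*X+dy*Y; u,v=proj("side",c); print(nm,(u-210)*6.5+390,(v-185)*6.5)
for F in((.5095,-.1465),(.508,-.147)):
  for z in(.04,.075):
    u,v=proj("side",np.array([*F,z])-.036*Y); print("dowel",F,z,(u-210)*6.5+390,(v-185)*6.5)
c=np.array([p[0],p[1],zb+.012])+.036*Y; print("hole top",(proj("top",c)-[286,168])*6.5)
for F in((.5095,-.1465),(.508,-.147)): print("dowel tip top",(proj("top",np.array([*F,.084])+.036*Y)-[286,168])*6.5)
im=cv2.imread("pics/g3.png"); h=cv2.cvtColor(im,cv2.COLOR_BGR2HSV)
m=cv2.inRange(h,(98,120,60),(125,255,255)); 
d=(255-m[195:238,124:168]); n,l,st,ce=cv2.connectedComponentsWithStats(d); print("hole",[(s[4],(c+[124,195]).round(1)) for s,c in zip(st[1:],ce[1:])])
b=im[195:238,124:168].astype(float).sum(2)*(im[195:238,124:168,2]>110); b[b<300]=0; ys,xs=np.mgrid[195:238,124:168]; print("bright",(b*xs).sum()/b.sum(),(b*ys).sum()/b.sum())
g=im[255:320,580:630].astype(float).mean(2)
for y in(265,280,295): print(y,im[y,580:632:4].mean(1).astype(int))
for y in (215,225): print(np.flatnonzero(m[y,390:])[[0,-1]]+390)
E
```

```text
FL 545.8897299977225 239.16885581854189
FR 681.8885619848119 220.67965864234128
BL 499.50246056018625 121.56616302238055
dowel (0.5095, -0.1465) 0.04 607.0563749992016 310.3139094607625
dowel (0.5095, -0.1465) 0.075 605.562467025105 244.78597132656512
dowel (0.508, -0.147) 0.04 603.7806239364911 310.7746686387071
dowel (0.508, -0.147) 0.075 602.2500920177332 245.23498591142564
hole top [145.2480847  216.09674521]
dowel tip top [135.66726001 219.97584468]
dowel tip top [136.65505744 222.97400681]
hole [(np.int32(648), array([144.9, 216.3]))]
bright 147.32769536196088 214.5861562270404
265 [182 182 178 172 164 159 157 159 162 167 173 177 181]
280 [179 176 170 166 160 157 155 153 150 149 150 151 148]
295 [125 127 127 129 136 144 150 149 143 134 127 118 109]
[548 652]
[552 594]
```

>>> {"fn": "run_rows", "kwargs": {
  "ticks": [
    [0,[0.001,-0.0013,0.001],[0,0,-0.001]],
    [0,[0.001,-0.0013,0.001],[0,0,-0.001]],
    [0,[0.001,-0.0013,0.001],[0,0,-0.001]],
    [0,[0.001,-0.0013,0.001],[0,0,-0.001]],
    [0,[0.001,-0.0013,0.001],[0,0,-0.001]]
  ],
  "grip_n": 50
}}

```text
clock: 6.3
tool_pos: [0.5084, -0.148, 0.1082]
eef_rot: [0.584, 0.812, -0.0, 0.001]
contact_force: [0.1, -0.1, -3.2]
opening: 0.403
finger_force: 50.0
```

```bash
python3 - <<'E'
from h import *
go(.5089,-.1467,.105,18.6)
im=optics.snapshot("top")[:,:,::-1]; print(get_state()["tool_pos"]); im2=optics.snapshot("top")[:,:,::-1]
print(get_state()["tool_pos"])
cv2.imwrite("pics/g4.png",cv2.resize(im[185:220,292:325],None,fx=16,fy=16,interpolation=cv2.INTER_CUBIC))
p=get_state()["tool_pos"]; a=np.radians(18.6);Y=np.array([-np.sin(a),np.cos(a),0])
k=lambda c:(proj("top",c)+.5-[292,185])*16
print("hole top",k(np.array([p[0],p[1],p[2]-.007])+.036*Y),"dowel tip",k(np.array([.5089,-.1467,.084])+.036*Y),"bott",k(np.array([.5089,-.1467,.03])+.036*Y))
E
```

```text
move [0.0011 0.0009 0.0032] [ 0.0001  0.0012 -0.0007] clock 6.3 q [ 0.27  0.77 -0.12  1.97  0.2   0.42  0.32]
[ 0.50840319 -0.14797338  0.1081854 ]
[ 0.50842013 -0.14797349  0.10819328]
hole top [265.43937901 279.30698701] dowel tip [246.92272571 280.430877  ] bott [210.92817667 291.03265882]
```

View pics/g4.png

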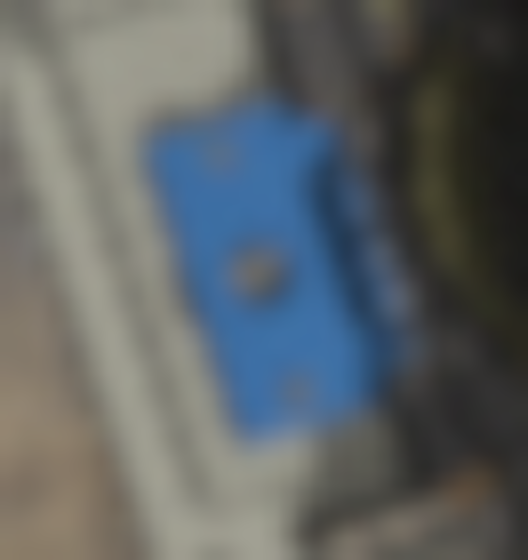

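The hole shows at crop (258,270), with the lighter steel tip to its left as predicted. I'll shift about 1 mm and descend over the tips.

>>> {"fn": "run_rows", "kwargs": {
  "ticks": [
    [0,[0.0011,0.0009,0],[0,0,0]],
    [0,[0.0011,0.0009,0.006],[0,0,0]],
    [0,[0.0011,0.0009,0.009],[0,0,0]],
    [0,[0.0011,0.0009,0.012],[0,0,0]],
    [0,[0.0011,0.0009,0.012],[0,0,0]],
    [0,[0.0011,0.0009,0.012],[0,0,0]]
  ],
  "grip_n": 50
}}

```text
clock: 7.0
tool_pos: [0.5089, -0.1466, 0.0961]
eef_rot: [0.584, 0.812, -0.0, 0.0]
contact_force: [0.4, -1.2, -2.6]
opening: 0.402
finger_force: 50.0
```

```bash
python3 -c "
from h import *
s=get_state();print(s['tool_pos'],s['contact_force'],s['moment'])"
```

```text
[ 0.50885629 -0.14664414  0.09605794] [ 0.37786264 -1.17575491 -2.61055285] [-0.04071813  0.04708062 -0.01950213]
```

>>> {"fn": "run_rows", "kwargs": {
  "ticks": [
    [0,[0,0,0.004],[0,0,0]],
    [0,[0,0,0.008],[0,0,0]],
    [0,[0,0,0.012],[0,0,0]],
    [0,[0,0,0.014],[0,0,0]],
    [0,[0,0,0.014],[0,0,0]],
    [0,[0,0,0.014],[0,0,0]]
  ],
  "grip_n": 50
}}

```text
clock: 7.6
tool_pos: [0.5089, -0.1467, 0.0821]
eef_rot: [0.584, 0.812, -0.0, 0.0]
contact_force: [1.0, -0.3, -2.3]
opening: 0.407
finger_force: 50.0
```

```bash
python3 -c "
from h import *
s=get_state();print(s['tool_pos'],s['contact_force'],s['moment'])"
```

```text
[ 0.50890569 -0.14665144  0.08213671] [ 0.97441977 -0.33893248 -2.32201394] [-0.04228278  0.06711904  0.001338  ]
```

The dowels are through: the underside is at 63 mm, 21 mm below the tips, with almost no force. Now I'll press.

>>> {"fn": "run_rows", "kwargs": {
  "ticks": [
    [0,[0,0,0.002],[0,0,0]],
    [0,[0,0,0.004],[0,0,0]],
    [0,[0,0,0.006],[0,0,0]],
    [0,[0,0,0.008],[0,0,0]],
    [0,[0,0,0.010],[0,0,0]],
    [0,[0,0,0.010],[0,0,0]],
    [0,[0,0,0.010],[0,0,0]]
  ],
  "grip_n": 50
}}

```text
clock: 8.3
tool_pos: [0.509, -0.1467, 0.0725]
eef_rot: [0.584, 0.812, -0.0, 0.001]
contact_force: [-0.8, 0.8, 3.9]
opening: 0.398
finger_force: 50.0
```

```bash
python3 -c "
from h import *
s=get_state();print(s['tool_pos'],s['contact_force'],s['moment'])"
```

```text
[ 0.50899197 -0.14669896  0.07245154] [-0.76984838  0.8236601   3.91160409] [ 0.03087054  0.28493968 -0.008511  ]
```

>>> {"fn": "run_rows", "kwargs": {
  "ticks": [
    [0,[0,0,0.001],[0,0,0]],
    [0,[0,0,0.002],[0,0,0]],
    [0,[0,0,0.003],[0,0,0]],
    [0,[0,0,0.004],[0,0,0]],
    [0,[0,0,0.0053],[0,0,0]],
    [0,[0,0,0.0053],[0,0,0]],
    [0,[0,0,0.0053],[0,0,0]],
    [0,[0,0,0.0053],[0,0,0]]
  ],
  "grip_n": 50
}}

```text
clock: 9.1
tool_pos: [0.509, -0.1467, 0.0673]
eef_rot: [0.584, 0.812, -0.0, 0.001]
contact_force: [-1.2, 1.1, 8.1]
opening: 0.402
finger_force: 50.0
```

```bash
python3 - <<'E'
from h import *
f=[]
for i in range(4):
    im=optics.snapshot("side")[:,:,::-1]; s=get_state();print(s['tool_pos'],s['contact_force'])
u,v=proj("side",[.51,-.146,.06]).astype(int); print(u-30,v-30)
cv2.imwrite("pics/g5.png",cv2.resize(im[v-30:v+25,u-35:u+30],None,fx=10,fy=10,interpolation=cv2.INTER_CUBIC))
E
```

```text
[ 0.50899063 -0.14671202  0.06733835] [-2.50646901  0.39260652  7.76321439]
[ 0.50899473 -0.14672743  0.06734819] [-1.43209514  0.23749179  8.09766008]
[ 0.50896519 -0.14669292  0.0673411 ] [-2.63345188  0.70549454  8.57168632]
[ 0.50899323 -0.14671166  0.06733172] [-1.76255674  0.2513245   7.69600369]
210 191
```

View pics/g5.png

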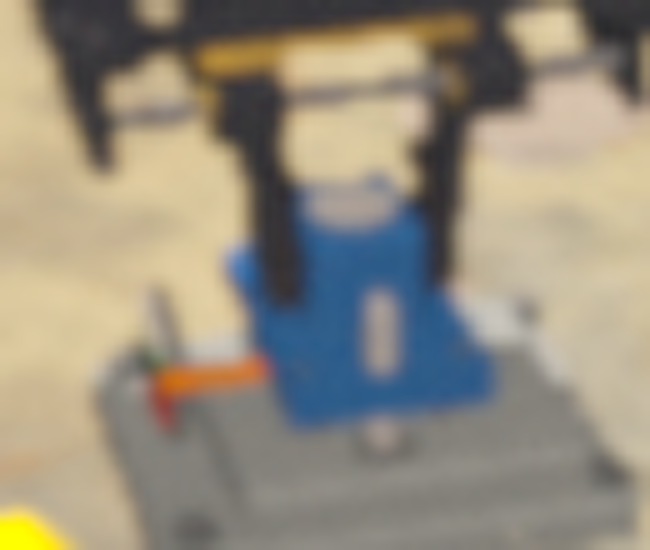

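The front dowel stands through its hole, at crop (380,290–375). The pointer is at about (155,370), between the gauge's green and red. The force readings put about 11 N on the bed with 9 mm of travel, so it is mid-green and steady.

```bash
python3 -c "
from plant import r, optics, order, get_state
print(order.finish_job())"
```

```text
the job is handed in; nothing more can be done
None
```

The cover is seated on both dowels and the arm is still holding it pressed at about 11 N on the bed (roughly 9 mm of travel, mid-green by force and travel), and the job was handed in at about 9 s.

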